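Pack out the specimen vise and hold it shut

TASK

The amber specimen block is too thin for the spring-return vise: stand blue packing plates from the white rack upright on the channel floor, side by side between the block and the jaw, until the jaw, pushed forward by its red handle, closes on the packing before it runs out of travel. Finish while holding the jaw firmly against the stack with the fingers, so that the plates and block are squeezed against the stop; do not let go, because the jaw springs back. Leave the spare plates standing in the rack, do not crush the specimen, and leave everything else on the bench alone.

Things in the scene. Friction and masses are not known exactly. Their poses are not given: they have to be found in the camera images.
- vise: Fixed bench vise: grey base 190 x 80 mm with an open-topped channel along its x axis, 44 mm wide inside (y), floor 8 mm above the bench, walls 6 mm thick with tops at 26 mm. Origin: on the bench, on the channel's centre line; z up. Along +x come: moving jaw with red handle, gap (44 to 70 mm with the jaw fully back), specimen block, fixed stop.
- vise_floor (a point): Point on the channel floor above the vise's origin, 8 mm above the bench, axes as the vise.
- jaw (a joint): Travel of the moving jaw along the vise's +x, to the stop: 0 = fully back (open), 0.026 m = its end of travel. A return spring drives it back to 0 when let go: about 2 N at 0, 4.6 N at 0.026. The jaw is a steel block 36 mm wide, 20 mm long, top 46 mm above the bench, with a red handle.
- jaw_face (a point): Centre of the jaw's flat pressing face (which looks to the vise's +x), 28 mm above the bench; moves with the jaw.
- jaw_handle (a point): In the jaw's red upright handle, 14 mm behind the pressing face, on the centre line, 66 mm above the bench. The handle is a flat bar, 12 mm along the vise's x, 24 mm along its y, rising from 46 to 80 mm above the bench. Pinch it from above across its 24 mm width, or push it from behind.
- stop: Fixed dark steel stop across the channel, 22 mm long, 56 mm wide, top 58 mm above the bench. Its place along the channel differs from run to run. Origin: on the channel floor at the middle of its flat face (which looks to the vise's -x); axes as the vise.
- specimen: Loose amber resin specimen block on a grey foot, 24 mm along the vise's x, 36 mm wide, 44 mm tall, standing in the channel against the stop. Origin: centre of its underside; its free face lies 12 mm to the vise's -x of it.
- rack: White plastic rack fixed to the bench, 134 x 64 mm, top of its walls 22 mm above the bench, inner floor 6 mm above the bench. Holds the four plates upright in four cross slots 30 mm apart along its own x (at -45, -15, 15 and 45 mm); origin on the bench at its centre, z up.
- plate0: Blue anodised aluminium packing plate standing upright in the rack, all four alike: 16 mm thick (own x), 40 mm wide (own y), 56 mm tall (z), about 0.1 kg. Origin: centre of its underside. Take it from above across its 40 mm width, near its top.
- plate1: Packing plate like plate0.
- plate2: Packing plate like plate0.
- plate3: Packing plate like plate0.
- oil_bottle: Bystander, leave alone: small amber dropper bottle with black cap, 28 mm across, 62 mm tall; origin at the centre of its underside.
- petri_dish: Bystander, leave alone: empty open glass dish, 90 mm across, 16 mm tall; origin at the centre of its underside.
- forceps: Bystander, leave alone: steel forceps lying flat, 130 mm long; origin at the centre of its underside.
- slide_box: Bystander, leave alone: closed yellow slide box, 85 x 180 x 30 mm; origin at the centre of its underside.
- beaker: Bystander, leave alone: empty glass beaker, 68 mm across, 90 mm tall; origin at the centre of its underside.
- reagent_bottle: Bystander, leave alone: green glass bottle with blue cap, 60 mm across, 130 mm tall; origin at the centre of its underside.
- mouse: Bystander, leave alone: black computer mouse, 110 x 60 x 25 mm; origin at the centre of its underside.
There are look-alikes about, which are no part of the job. Leave any pink look-alike of the vise alone.

How it is judged:
At the end, for the whole second after the job is handed in: Each plate stands upright on the channel floor (4 mm, 0.1 rad, square to 0.12 rad, not gripped) or in the rack; fingers push the jaw and jaw a plate with over 3 N, a plate the specimen and it the stop with over 2 N; specimen upright on the floor (((z of plate0 in the frame of vise_floor between -0.003 and 0.004 m and y of plate0 in the frame of vise_floor between -0.005 and 0.005 m and x of plate0 in the frame of vise_floor between -0.05 and 0.05 m and angle between plate0's own z axis and vertical below 0.1 rad and angle between the x axis of plate0 and the x axis of vise, either way round below 0.12 rad and contact force between plate0 and the fingers below 0.5 N) or (horizontal distance between plate0 and rack below 0.07 m and height (world z) of plate0 below 0.012 m and angle between plate0's own z axis and vertical below 0.2 rad)) and ((z of plate1 in the frame of vise_floor between -0.003 and 0.004 m and y of plate1 in the frame of vise_floor between -0.005 and 0.005 m and x of plate1 in the frame of vise_floor between -0.05 and 0.05 m and angle between plate1's own z axis and vertical below 0.1 rad and angle between the x axis of plate1 and the x axis of vise, either way round below 0.12 rad and contact force between plate1 and the fingers below 0.5 N) or (horizontal distance between plate1 and rack below 0.07 m and height (world z) of plate1 below 0.012 m and angle between plate1's own z axis and vertical below 0.2 rad)) and ((z of plate2 in the frame of vise_floor between -0.003 and 0.004 m and y of plate2 in the frame of vise_floor between -0.005 and 0.005 m and x of plate2 in the frame of vise_floor between -0.05 and 0.05 m and angle between plate2's own z axis and vertical below 0.1 rad and angle between the x axis of plate2 and the x axis of vise, either way round below 0.12 rad and contact force between plate2 and the fingers below 0.5 N) or (horizontal distance between plate2 and rack below 0.07 m and height (world z) of plate2 below 0.012 m and angle between plate2's own z axis and vertical below 0.2 rad)) and ((z of plate3 in the frame of vise_floor between -0.003 and 0.004 m and y of plate3 in the frame of vise_floor between -0.005 and 0.005 m and x of plate3 in the frame of vise_floor between -0.05 and 0.05 m and angle between plate3's own z axis and vertical below 0.1 rad and angle between the x axis of plate3 and the x axis of vise, either way round below 0.12 rad and contact force between plate3 and the fingers below 0.5 N) or (horizontal distance between plate3 and rack below 0.07 m and height (world z) of plate3 below 0.012 m and angle between plate3's own z axis and vertical below 0.2 rad)) and (contact force between jaw and plate0 above 3 N or contact force between jaw and plate1 above 3 N or contact force between jaw and plate2 above 3 N or contact force between jaw and plate3 above 3 N) and (contact force between specimen and plate0 above 2 N or contact force between specimen and plate1 above 2 N or contact force between specimen and plate2 above 2 N or contact force between specimen and plate3 above 2 N) and contact force between specimen and stop above 2 N and contact force between jaw and the fingers above 3 N and z of specimen in the frame of vise_floor below 0.004 m and angle between specimen's own z axis and vertical below 0.1 rad and linear speed of specimen below 0.02 m/s); the arm keeps its last pose, push and grip.
It fails at once if the specimen is crushed (over 80 N against the stop) (contact force between specimen and stop above 80 N).
It fails at once if something else on the bench is moved by more than 30 mm (distance of any of oil_bottle, petri_dish, forceps, slide_box, beaker, reagent_bottle, mouse from where it was at the start of the episode above 0.03 m).
It also fails if it takes over 72 s, if anything falls off the work surface, if the arm or the gripper's body presses on something with over 40 N, if the wrist force passes 120 N, or if a joint passes its speed limit or range.

ROBOT

A 7-joint arm with a two-finger parallel gripper is mounted at the origin on the work surface. World frame = base frame: x ahead of the robot, y to its left, z up, the work surface at z = 0. Lengths are in m, angles in rad, forces in N, time in s.
With the tool pointing down it reaches from about 0.4 to 0.85 m from the base axis. Payload 4.5 kg.
Tool frame: the origin (TCP) lies on the centre line of the jaws, within the pads' length; the fingertips stand r.tips_ahead ahead of it and the grasp point (between the pads) is the TCP (r.tips_ahead is the distance from the TCP to the fingertips, in m); z points along the fingers, y is the direction in which the jaws open and shut (so a half turn about z gives the same grasp; the last joint's range is limited). The gripper opens to 88 mm and grips with 3 to 60 N. Pads are 18 mm wide; open, the fingers measure 123 mm over their backs; the gripper's body (75 mm by 187 mm) begins 45 mm behind the grasp point.
Start: joints at [1.298, 0.689, -0.195, 1.565, 0.157, 0.902, -0.215], TCP at [0.189, -0.596, 0.258] pointing down, gripper open.
Joint ranges: [-3.01, 3.01], [-0.46, 2.08], [-1.47, 1.51], [0.13, 2.56], [-1, 4.14], [0.04, 2.09], [-2.66, 2.66]. Speed limits (rad/s): [2.57, 2.57, 3.14, 3.14, 3.14, 3.14, 3.14].

INTERFACE

Orientations are given as a unit quaternion [x, y, z, w].
In Python, from plant import r gives the robot as it stands.
- The arm moves only by the shell command python3 -m inch 'ROWS' [FORCE]. ROWS is JSON, a list of rows, each a list of 5 numbers: the shift along the world's x, y, z in units of 25 mm (1.0 is 25 mm), then the turn about the world's z in units of 6 degrees (1.0 is 6 degrees), then the finger opening in mm, from 0 to 88.1. A call has 1 to 5 rows; each row shifts and turns the commanded pose from where the row before left it; what a row does not reach is not made up. A row lasts 1/10 s, in which the tool goes at most 50 mm and 8.59 degrees, less where a joint would pass 70% of its speed; a pose out of reach is approached as far as the arm can. A call is refused whole if a number of a shift passes 1 or a number of a turn 1, either way. A call with a gripper value outside its range is refused whole. The fingers move at their own pace and stop on an object; FORCE is the grip in N (left out, the last holds). Time passes only in rows, so rows that do not move let the fingers close. It gives the time, the measured TCP pose, the force and the opening at its end, in the units of the state.
- r.get_state(): the state, without advancing time (a new reading comes with each control period).
- r.snapshot(name): name is "side" or "top" or "wrist"; returns a dict with "pixels" (400x640x3 uint8, red, green, blue), "range_z" (400x640 float32, m along the optical axis (not along the pixel's ray), 0 where there is no reading), "K" (3x3 intrinsics, pixels), "position" and "attitude" of the camera in the world. Camera axes: x right, y up, looking along -z (the intrinsics and any distortion apply to the point x, -y, -z); pixel columns grow to the right and rows downward; lengths in m; the calibration is good to about 2 mm. The wrist camera is an equidistant fisheye: a pixel r from the principal point sees the ray r / f radians off the axis. A picture is of the moment at which its call begins.
- r.finish_job(): hands the job in, once; it reports no verdict.
The state is a dict: "clock": time; "q": joint angles; "qd": joint speeds; "joint_torque": joint torques, N m; "tool_pos": TCP position; "eef_rot": TCP orientation; "contact_force": force on the tool from outside, world axes, zero at the start; "moment": the same for the moment, N m; "opening": opening from 0.0 (shut) to 1.0 (fully open).
Only numpy, scipy, OpenCV 4.12 (cv2) and the standard library are available. Lean on these libraries where they do the work, as an engineer would, in place of code of your own. Each camera call takes 0.05 s, during which the arm holds its last target. There are 200 camera calls.

## Working session

There is one attempt and no reset: what is moved stays moved. The work goes in short steps, Python scripts to look and compute and a shell command to move; the robot and the scene stay as the last step left them, time stands still between calls to the robot, and variables do not carry over. Pictures are saved under pics/ and viewed, about 8 in all and at most 12, crops included, and the job is handed in when it is done.

```bash
ls; mkdir -p pics; cat > h.py <<'E'
import numpy as np, cv2
from scipy.spatial.transform import Rotation as R
from plant import r
def cam(n):
    s=r.snapshot(n); return s
def cloud(s):
    K=s["K"]; z=s["range_z"].astype(float); v,u=np.mgrid[:z.shape[0],:z.shape[1]]
    p=np.stack([(u-K[0,2])/K[0,0]*z,-(v-K[1,2])/K[1,1]*z,-z],-1)
    A=np.array(s["attitude"]); A=R.from_quat(A).as_matrix() if A.size==4 else A.reshape(3,3)
    return p@A.T+np.array(s["position"])
E
python3 - <<'E'
from h import *
for n in("top","side"):
    s=cam(n); cv2.imwrite(f"pics/{n}0.png",s["pixels"][:,:,::-1]); print(n,s["K"],s["position"],s["attitude"],[k for k in s])
    np.savez(f"{n}0.npz",**{k:np.array(v) for k,v in s.items()})
print(r.tips_ahead,r.get_state())
E
```

```text
pics
top [[448.38211421   0.         318.38293443]
 [  0.         448.38211421 200.80876121]
 [  0.           0.           1.        ]] [ 0.31489383 -0.00181779  1.67269533] [ 0.04458405 -0.0537367  -0.69762882  0.71304885] ['pixels', 'range_z', 'K', 'position', 'attitude']
side [[454.26770804   0.         321.45167332]
 [  0.         454.26770804 205.76567721]
 [  0.           0.           1.        ]] [0.1273889  0.91335108 0.98899779] [-0.09421652  0.3938991   0.89177517 -0.20175181] ['pixels', 'range_z', 'K', 'position', 'attitude']
0.019 {'clock': 0.1, 'q': array([ 1.2978183 ,  0.68988336, -0.19455246,  1.56620934,  0.15734007,
        0.90249479, -0.21511346]), 'qd': array([-0.00052735, -0.0005256 , -0.00132598, -0.0015159 , -0.00057117,
       -0.0003105 , -0.00017215]), 'joint_torque': array([-2.99162086e-03, -5.28493345e+01, -1.27155785e+00, -1.53836292e+01,
       -5.25871071e-02,  2.01546660e-03,  6.54495739e-05]), 'tool_pos': array([ 0.18855563, -0.59533586,  0.25700967]), 'eef_rot': array([ 9.88250315e-01,  1.52842000e-01, -1.84514470e-04, -7.77305465e-04]), 'contact_force': array([ 0.48454876, -0.22406426,  0.07342266]), 'moment': array([-0.04485073, -0.04216822, -0.00501869]), 'opening': 0.999332856746189}
```

View pics/top0.png

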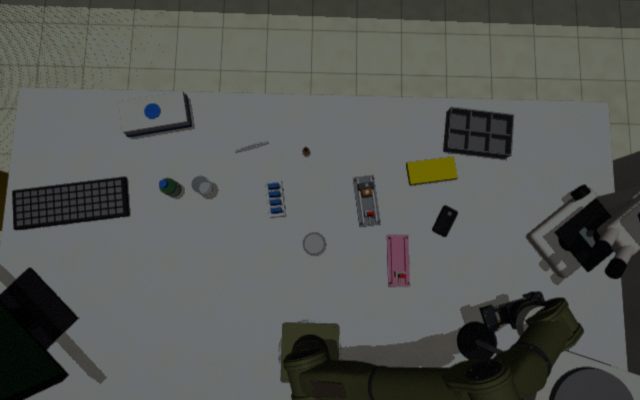

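View pics/side0.png

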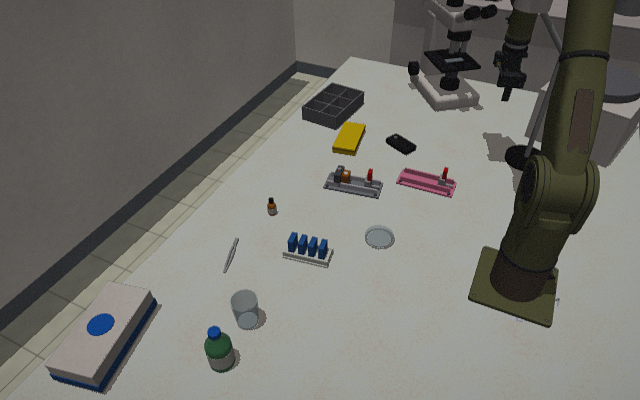

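The top view shows the grey vise at (367,201), with the red handle at (370,213) and the amber block at (366,190). The pink look-alike is at (398,261). The white rack with four blue plates is at (276,199). The grey vise is the one described. Next I'll take measurements and an enlarged crop.

```bash
python3 - <<'E'
from h import *
for n in("top","side"):
    s=dict(np.load(f"{n}0.npz")); P=cloud(s); hsv=cv2.cvtColor(s["pixels"],cv2.COLOR_RGB2HSV)
    H,S,V=[hsv[...,i].astype(int) for i in range(3)]
    x,y,z=[P[...,i] for i in range(3)]
    print(n,"bench z",np.median(z[(x>.3)&(x<.9)&(abs(y)<.4)]))
    for nm,m in dict(blue=(H>95)&(H<125)&(S>120),red=((H<6)|(H>174))&(S>150),amber=(H>7)&(H<18)&(S>120)).items():
        m=m&(x>.3)&(x<.9)&(abs(y)<.5)&(z>.01)
        k,l,st,c=cv2.connectedComponentsWithStats(m.astype(np.uint8))
        for i in range(1,k):
            if st[i,4]>5:
                q=P[l==i]; t=q[q[:,2]>q[:,2].max()-.01]; print(nm,c[i].round(),st[i,4],"med",np.median(q,0).round(4),"top",t.mean(0).round(4),t[:,2].max().round(3))
s=dict(np.load("top0.npz"))
cv2.imwrite("pics/crop.png",cv2.resize(s["pixels"][165:305,250:430,::-1],None,fx=4,fy=4,interpolation=cv2.INTER_CUBIC))
E
```

```text
top bench z 0.0010922852478260081
blue [189. 116.] 6 med [0.8526 0.4727 0.0413] top [0.851  0.4727 0.0417] 0.045
blue [187. 125.] 16 med [0.8221 0.4775 0.031 ] top [0.8243 0.4774 0.0337] 0.039
blue [273. 186.] 57 med [0.5918 0.1461 0.0598] top [ 0.3149 -0.0018  1.6727] 1.673
blue [274. 194.] 55 med [0.5624 0.1414 0.0604] top [0.5656 0.1425 0.0626] 0.068
blue [275. 202.] 53 med [0.5331 0.1368 0.0609] top [0.5362 0.1384 0.0634] 0.069
blue [276. 210.] 50 med [0.5039 0.1348 0.061 ] top [0.5065 0.1345 0.0637] 0.07
red [370. 213.] 25 med [ 0.4978 -0.2086  0.0793] top [ 0.4999 -0.2073  0.0814] 0.086
amber [306. 151.] 21 med [0.7281 0.0295 0.0423] top [ 0.3149 -0.0018  1.6727] 1.673
amber [366. 192.] 58 med [ 0.5787 -0.1972  0.0499] top [ 0.5811 -0.1901  0.0565] 0.063
side bench z 0.0017138067820171576
blue [297. 243.] 280 med [0.5861 0.1583 0.0529] top [0.5809 0.1506 0.0628] 0.068
blue [317. 248.] 272 med [0.5272 0.1496 0.0552] top [0.5217 0.1422 0.0629] 0.068
blue [152. 306.] 58 med [0.8209 0.4862 0.0277] top [0.8211 0.4856 0.0367] 0.044
red [369. 175.] 42 med [ 0.4993 -0.1966  0.0709] top [ 0.4998 -0.2006  0.0792] 0.083
amber [345. 177.] 83 med [ 0.5785 -0.1802  0.0464] top [ 0.5809 -0.1877  0.0517] 0.056
amber [271. 206.] 40 med [0.7305 0.0406 0.0402] top [0.7319 0.0394 0.0413] 0.046
```

View pics/crop.png

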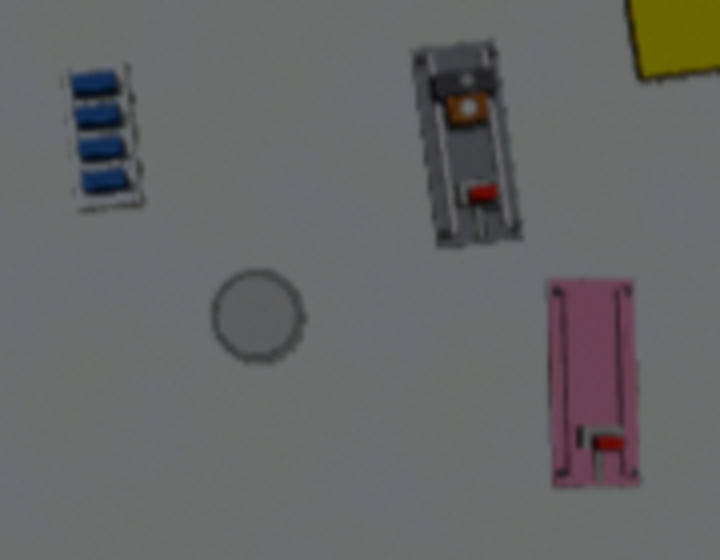

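The crop confirms it: the grey vise has the dark stop, the amber block and the red handle with its jaw. The pink one has no specimen and stays alone. I'll go over the vise for a wrist close-up.

```bash
python3 -m inch '[[0.8,1,0.1,0,88],[0.8,1,0.1,0,88],[0.8,1,0.1,0,88],[0.8,1,0.1,0,88],[0.8,1,0.1,0,88]]'
python3 -m inch '[[0.8,1,0.1,-0.3,88],[0.8,1,0.1,-0.3,88],[0.8,1,0.1,-0.3,88],[0.8,1,0.1,-0.3,88],[0.8,1,0.1,-0.2,88]]'
python3 -m inch '[[0.8,1,0,0,88],[0.8,1,0,0,88],[0.8,1,0,0,88],[0.8,1,0,0,88],[0.8,1,0,0,88]]'
python3 -m inch '[[0,0,0,0,88],[0,0,0,0,88],[0,0,0,0,88]]'
python3 - <<'E'
from h import *
s=cam("wrist"); np.savez("w1.npz",**{k:np.array(v) for k,v in s.items()}); cv2.imwrite("pics/w1.png",s["pixels"][:,:,::-1]); print(s["K"],s["position"],s["attitude"])
print(r.get_state()["tool_pos"],r.get_state()["eef_rot"])
E
```

```text
clock: 0.6
tool_pos: [0.2893, -0.4695, 0.27]
eef_rot: [0.988, 0.153, -0.0, -0.0]
contact_force: [1.0, -0.2, -0.0]
opening: 1.0
clock: 1.1
tool_pos: [0.3893, -0.3446, 0.2826]
eef_rot: [0.997, 0.079, -0.0, -0.0]
contact_force: [0.3, 0.3, 0.3]
opening: 0.998
clock: 1.6
tool_pos: [0.4892, -0.2197, 0.2824]
eef_rot: [0.997, 0.08, -0.0, -0.0]
contact_force: [0.2, 0.3, 0.4]
opening: 1.0
clock: 1.9
tool_pos: [0.4878, -0.222, 0.2825]
eef_rot: [0.997, 0.079, -0.001, 0.0]
contact_force: [0.6, -0.5, -0.3]
opening: 0.997
[[309.70691629   0.         324.06012228]
 [  0.         309.70691629 198.31917309]
 [  0.           0.           1.        ]] [ 0.5711366  -0.20896717  0.40911116] [-0.12317367  0.10479285 -0.64017392  0.75101535]
[ 0.48772222 -0.22219704  0.28258366] [ 9.96886530e-01  7.88468281e-02 -5.64986018e-04  3.22701806e-04]
```

View pics/w1.png

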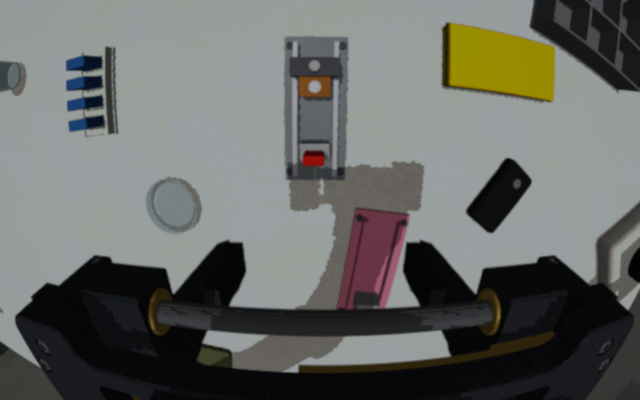

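The wrist view shows the vise at (316,108), with the handle at (313,158), the block at (315,87) and the stop at (315,66). The rack is at (90,92).

```bash
cat >> h.py <<'E'
def fcloud(s):
    K=s["K"]; z=s["range_z"].astype(float); v,u=np.mgrid[:z.shape[0],:z.shape[1]]
    a=(u-K[0,2])/K[0,0]; b=(v-K[1,2])/K[1,1]; t=np.hypot(a,b)+1e-9; g=np.tan(np.minimum(t,1.5))/t
    p=np.stack([a*g*z,-b*g*z,-z],-1)
    A=R.from_quat(np.array(s["attitude"])).as_matrix()
    P=p@A.T+np.array(s["position"]); P[z<=0]=np.nan; return P
def rect(Q):
    c,(w,h),a=cv2.minAreaRect((Q[:,:2]*1e3).astype(np.float32)); return np.round(c,1),round(w,1),round(h,1),round(a,2)
def masks(s):
    hsv=cv2.cvtColor(s["pixels"],cv2.COLOR_RGB2HSV); H,S,V=[hsv[...,i].astype(int) for i in range(3)]
    return dict(blue=(H>95)&(H<125)&(S>120)&(V>40),red=((H<6)|(H>174))&(S>150),amber=(H>7)&(H<18)&(S>120))
E
python3 - <<'E'
from h import *
s=dict(np.load("w1.npz")); P=fcloud(s); x,y,z=[P[...,i] for i in range(3)]
print("bench",np.nanmedian(z[90:140,200:270]))
for n,m in masks(s).items():
    m=m&(x>.4)&(x<.75)&(abs(y)<.3)&(z>.01)
    k,l,st,c=cv2.connectedComponentsWithStats(m.astype(np.uint8))
    for i in range(1,k):
        if st[i,4]>30:
            Q=P[l==i]; zt=np.percentile(Q[:,2],90); t=Q[abs(Q[:,2]-zt)<.005]; print(n,c[i].round(),"ztop",zt.round(4),rect(t),t.mean(0).round(4))
roi=np.zeros(z.shape,bool); roi[30:185,280:352]=1
m=roi&(z>.004)&(x<.75); Q=P[m]; print("vise all",rect(Q))
# in vise-frame profile along centre
yaw=np.deg2rad(9.1); 
c0=P[108,316][:2]; d=np.array([np.cos(yaw),np.sin(yaw)])
for v in range(36,182,2): print(v,[tuple((P[v,u]*1e3).round().tolist()) for u in(306,318)],s["pixels"][v,318]) if 1 else 0
E
```

```text
bench -0.00020887946747111252
blue [76. 63.] ztop 0.0629 (array([596.8, 145.4]), 14.6, 38.2, 7.57) [0.597  0.1445 0.0617]
blue [76. 84.] ztop 0.0629 (array([567.5, 141.7]), 14.7, 38.2, 7.04) [0.5677 0.1408 0.0618]
blue [ 77. 104.] ztop 0.0628 (array([538.4, 137.7]), 14.4, 39.0, 5.6) [0.5384 0.136  0.0617]
blue [ 78. 125.] ztop 0.0628 (array([508.8, 133.9]), 14.2, 38.7, 10.24) [0.5091 0.1318 0.0617]
red [313. 159.] ztop 0.0805 (array([ 502.7, -207.9]), 11.3, 21.8, 8.24) [ 0.5029 -0.2079  0.0794]
amber [314.  86.] ztop 0.0526 (array([ 582.8, -195.7]), 23.3, 34.2, 8.73) [ 0.5829 -0.1956  0.0516]
vise all (array([ 555.5, -199.7]), 189.7, 80.5, 8.15)
36 [(650.0, -173.0, -1.0), (652.0, -188.0, -1.0)] [133 138 134]
38 [(645.0, -174.0, 10.0), (647.0, -189.0, 10.0)] [ 98 103 107]
40 [(643.0, -175.0, 7.0), (645.0, -190.0, 8.0)] [ 96 102 105]
42 [(640.0, -175.0, 8.0), (642.0, -190.0, 6.0)] [ 96 103 106]
44 [(637.0, -175.0, 8.0), (639.0, -190.0, 8.0)] [ 97 103 106]
46 [(635.0, -176.0, 7.0), (637.0, -191.0, 7.0)] [ 97 104 107]
48 [(632.0, -176.0, 8.0), (634.0, -191.0, 8.0)] [ 98 105 108]
50 [(629
[... 3414 characters left out ...]
0, 80.0)] [147  21  15]
160 [(502.0, -200.0, 81.0), (504.0, -213.0, 80.0)] [145  18  11]
162 [(500.0, -201.0, 80.0), (501.0, -214.0, 79.0)] [143  12   6]
164 [(497.0, -201.0, 78.0), (499.0, -214.0, 80.0)] [135  18  13]
166 [(478.0, -200.0, 7.0), (481.0, -215.0, 7.0)] [81 48 48]
168 [(476.0, -200.0, 8.0), (478.0, -216.0, 6.0)] [54 56 57]
170 [(473.0, -200.0, 7.0), (476.0, -216.0, 8.0)] [52 54 56]
172 [(470.0, -201.0, 7.0), (473.0, -217.0, 9.0)] [52 54 55]
174 [(468.0, -201.0, 8.0), (470.0, -217.0, 8.0)] [51 54 55]
176 [(465.0, -202.0, 8.0), (467.0, -218.0, 7.0)] [52 55 56]
178 [(462.0, -202.0, 6.0), (465.0, -218.0, 7.0)] [59 61 62]
180 [(457.0, -202.0, -0.0), (460.0, -219.0, -1.0)] [89 88 84]
```

Measurements:
- Vise yaw is about 8.4° and the gap about 55 mm. Two plates (32 mm) leave 23 mm of the 26 mm travel, so I'll try two and verify with the push.
- Rack yaw is about 7.5°. The first plate is at (0.509, 0.134), its top at 0.062 as expected.

```bash
python3 -m inch '[[0.05,0.95,0,-0.27,88],[0.05,0.95,0,0,88],[0.05,0.95,0,0,88],[0.05,0.95,0,0,88],[0.05,0.95,0,0,88]]'>/dev/null
python3 -m inch '[[0.05,0.95,0,0,88],[0.05,0.95,0,0,88],[0.05,0.95,0,0,88],[0.05,0.95,0,0,88],[0.05,0.95,0,0,88]]'>/dev/null
python3 -m inch '[[0.05,0.95,-1,0,88],[0.05,0.95,-1,0,88],[0.05,0.95,-1,0,88],[0.05,0.95,-1,0,88],[0.05,0.95,-1,0,88]]'>/dev/null
python3 -m inch '[[0,0,-1,0,88],[0,0,0,0,88],[0,0,0,0,88]]'
python3 - <<'E'
from h import *
s=cam("wrist"); P=fcloud(s); x,y,z=[P[...,i] for i in range(3)]
m=masks(s)["blue"]&(x>.4)&(x<.75)&(abs(y)<.3)&(z>.03)
k,l,st,c=cv2.connectedComponentsWithStats(m.astype(np.uint8))
for i in range(1,k):
    if st[i,4]>30:
        Q=P[l==i]; zt=np.percentile(Q[:,2],90); t=Q[abs(Q[:,2]-zt)<.005]; print(c[i].round(),zt.round(4),rect(t))
g=r.get_state(); print(g["tool_pos"],g["eef_rot"])
E
```

```text
clock: 3.75
tool_pos: [0.5076, 0.1338, 0.1329]
eef_rot: [0.998, 0.065, -0.0, 0.001]
contact_force: [-0.1, -0.3, -0.3]
opening: 0.999
[319.  87.] 0.0627 (array([597.6, 148.1]), 14.9, 38.7, 7.62)
[320. 132.] 0.0625 (array([568.2, 144. ]), 15.1, 38.7, 7.57)
[321. 174.] 0.0625 (array([538.5, 139.5]), 16.4, 38.7, 8.0)
[322. 219.] 0.0624 (array([509.3, 135.5]), 15.5, 38.5, 8.71)
[0.50818254 0.13399979 0.13362067] [9.97902011e-01 6.47394414e-02 4.99923713e-04 3.62423873e-04]
```

```bash
python3 -m inch '[[0.04,0.06,-0.9,0,88],[0,0,-0.9,0,88],[0,0,-0.8,0,88],[0,0,-0.74,0,88],[0,0,0,0,88]]'
python3 -m inch '[[0,0,0,0,30],[0,0,0,0,30],[0,0,0,0,30],[0,0,0,0,30],[0,0,0,0,30]]' 30
python3 -m inch '[[0,0,0,0,30],[0,0,0,0,30],[0,0,0.3,0,30],[0,0,0.7,0,30],[0,0,0,0,30]]' 30
```

```text
clock: 4.3
tool_pos: [0.5085, 0.1358, 0.0489]
eef_rot: [0.998, 0.065, -0.001, 0.0]
contact_force: [-0.4, -0.3, -1.3]
opening: 1.0
clock: 4.8
tool_pos: [0.5088, 0.137, 0.0497]
eef_rot: [0.998, 0.066, 0.0, -0.0]
contact_force: [-0.9, 0.5, -0.3]
opening: 0.568
clock: 5.3
tool_pos: [0.5095, 0.1372, 0.0758]
eef_rot: [0.998, 0.066, 0.001, -0.0]
contact_force: [-0.2, 0.5, -1.7]
opening: 0.45
```

The grip measures 39.6 mm, so the plate is held. I'll lift it, carry it over the vise, and look again.

```bash
python3 -m inch '[[0,0,1,0,30],[0,0,1,0,30],[0.1,-0.9,0.6,0.16,30],[0.1,-0.9,0.6,0,30],[0.1,-0.9,0.6,0,30]]' >/dev/null
python3 -m inch '[[0.1,-0.9,0,0,30],[0.1,-0.9,0,0,30],[0.1,-0.9,0,0,30],[0.1,-0.9,0,0,30],[0.1,-0.9,0,0,30]]' >/dev/null
python3 -m inch '[[0.1,-0.9,0,0,30],[0.1,-0.9,0,0,30],[0.1,-0.9,0,0,30],[0.1,-0.9,0,0,30],[0.1,-0.9,0,0,30]]' 
python3 -m inch '[[0.1,-0.9,0,0,30],[0.1,-0.8,0,0,30],[0,0,0,0,30],[0,0,0,0,30],[0,0,0,0,30]]'
python3 - <<'E'
from h import *
s=cam("wrist"); np.savez("w2.npz",**{k:np.array(v) for k,v in s.items()}); cv2.imwrite("pics/w2.png",s["pixels"][:,:,::-1])
P=fcloud(s); x,y,z=[P[...,i] for i in range(3)]
for n,m in masks(s).items():
    m=m&(x>.4)&(x<.75)&(y<0)&(z>.03)
    k,l,st,c=cv2.connectedComponentsWithStats(m.astype(np.uint8))
    for i in range(1,k):
        if st[i,4]>30:
            Q=P[l==i]; zt=np.percentile(Q[:,2],90); t=Q[abs(Q[:,2]-zt)<.005]; print(n,c[i].round(),zt.round(4),rect(t))
g=r.get_state(); print(g["tool_pos"],g["eef_rot"])
E
```

```text
clock: 6.8
tool_pos: [0.5407, -0.1565, 0.1687]
eef_rot: [0.997, 0.074, -0.0, -0.0]
contact_force: [-0.8, -0.3, -1.5]
opening: 0.452
clock: 7.3
tool_pos: [0.5459, -0.1961, 0.169]
eef_rot: [0.997, 0.075, -0.0, -0.001]
contact_force: [0.4, -0.2, -1.0]
opening: 0.452
blue [324. 270.] 0.1816 (array([ 546.9, -196.4]), 16.2, 39.9, 7.59)
amber [331. 158.] 0.0526 (array([ 582.2, -196.4]), 22.6, 35.7, 9.14)
[ 0.54599768 -0.19614444  0.1690899 ] [ 9.97148003e-01  7.54680406e-02 -1.89145132e-04 -6.32572257e-04]
```

View pics/w2.png

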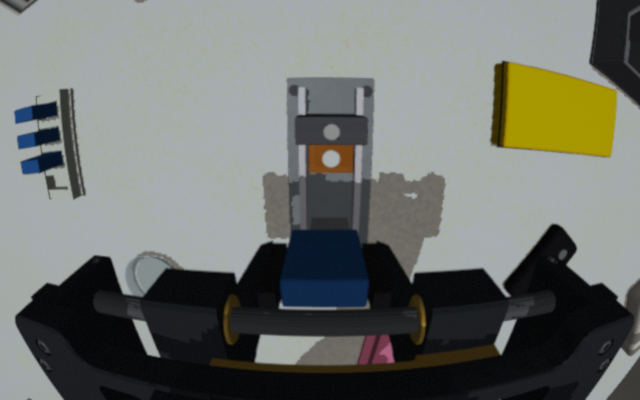

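The plate (324,265) is held square, and the vise lies straight ahead at (331,150). I'll fit the channel centre line from the wall tops and compare it with the held plate.

```bash
cat > ch.py <<'E'
from h import *
def walls(f):
    s=dict(np.load(f)); P=fcloud(s); x,y,z=[P[...,i] for i in range(3)]
    m=(z>.023)&(z<.029)&(x>.45)&(x<.66)&(y>-.26)&(y<-.14); Q=P[m][:,:2]
    res=[]
    c=np.array([.5555,-.1997]); a=np.deg2rad(8.4); n=np.array([-np.sin(a),np.cos(a)]); d=np.array([np.cos(a),np.sin(a)])
    o=(Q-c)@n; t=(Q-c)@d
    for sg in(-1,1):
        k=(abs(o*sg-.025)<.007); p=np.polyfit(t[k],o[k],1); print("wall",sg,k.sum(),"off mm",(p*1e3).round(2)[1],"slope deg",np.rad2deg(p[0]).round(2),t[k].min().round(3),t[k].max().round(3)); res.append(p)
    p=np.mean(res,0); print(f,"yaw",8.4+np.rad2deg(p[0]),"offset",p[1]*1e3)
walls("w1.npz"); walls("w2.npz")
E
python3 ch.py
```

```text
wall -1 582 off mm -25.34 slope deg -0.04 -0.085 0.086
wall 1 557 off mm 24.52 slope deg 0.19 -0.085 0.084
w1.npz yaw 8.472482507559407 offset -0.40750182818671477
wall -1 757 off mm -25.16 slope deg -0.03 -0.051 0.085
wall 1 750 off mm 24.62 slope deg -0.09 -0.047 0.085
w2.npz yaw 8.337890704961548 offset -0.27295996854872706
```

```bash
python3 -m inch '[[0.56,-0.13,0,-0.04,30],[0,0,-1,0,30],[0,0,-1,0,30],[0,0,-1,0,30],[0,0,-0.75,0,30]]' >/dev/null
python3 -m inch '[[0,0,0,0,30],[0,0,0,0,30],[0,0,0,0,30]]'
```

```text
clock: 8.15
tool_pos: [0.561, -0.201, 0.0767]
eef_rot: [0.997, 0.073, 0.001, 0.0]
contact_force: [0.2, -0.6, -0.6]
opening: 0.45
```

```bash
python3 - <<'E'
from h import *
s=cam("wrist"); np.savez("w3.npz",**{k:np.array(v) for k,v in s.items()}); P=fcloud(s);x,y,z=[P[...,i] for i in range(3)]
for n,m in masks(s).items():
    m=m&(x>.4)&(x<.75)&(y<0)&(z>.03)
    k,l,st,c=cv2.connectedComponentsWithStats(m.astype(np.uint8))
    for i in range(1,k):
        if st[i,4]>30:
            Q=P[l==i]; zt=np.percentile(Q[:,2],90); t=Q[abs(Q[:,2]-zt)<.005]; print(n,c[i].round(),zt.round(4),rect(t))
import ch
ch.walls("w3.npz"); print(r.get_state()["tool_pos"])
E
```

```text
blue [324. 274.] 0.0893 (array([ 561.5, -201.3]), 17.2, 39.7, 8.52)
red [321. 351.] 0.0797 (array([ 505.3, -207.5]), 8.7, 22.5, 7.18)
amber [320. 219.] 0.0525 (array([ 582.6, -196.1]), 24.3, 35.8, 8.42)
amber [321. 365.] 0.148 (array([ 579.6, -197.8]), 2.3, 10.4, 4.73)
wall -1 582 off mm -25.34 slope deg -0.04 -0.085 0.086
wall 1 557 off mm 24.52 slope deg 0.19 -0.085 0.084
w1.npz yaw 8.472482507559407 offset -0.40750182818671477
wall -1 757 off mm -25.16 slope deg -0.03 -0.051 0.085
wall 1 750 off mm 24.62 slope deg -0.09 -0.047 0.085
w2.npz yaw 8.337890704961548 offset -0.27295996854872706
wall -1 882 off mm -25.37 slope deg 0.28 -0.085 0.085
wall 1 921 off mm 24.31 slope deg -0.0 -0.085 0.085
w3.npz yaw 8.536431731542539 offset -0.5300586460649758
[ 0.56096554 -0.20122602  0.07679342]
```

```bash
python3 -m inch '[[-0.05,0.08,0,0,30],[0,0,-0.3,0,30],[0,0,-0.3,0,30],[0,0,0,0,30]]'
python3 -m inch '[[0,0,-0.2,0,30],[0,0,-0.15,0,30],[0,0,0,0,30],[0,0,0,0,30]]'
```

```text
clock: 8.6
tool_pos: [0.5579, -0.1991, 0.0592]
eef_rot: [0.997, 0.072, -0.001, -0.0]
contact_force: [-0.9, -0.8, -0.8]
opening: 0.455
clock: 9.0
tool_pos: [0.5588, -0.1994, 0.0516]
eef_rot: [0.997, 0.072, -0.0, 0.0]
contact_force: [-1.0, -0.3, -1.3]
opening: 0.453
```

```bash
python3 -m inch '[[0,0,-0.03,0,30],[0,0,-0.03,0,30],[0,0,0,0,30]]'
python3 -m inch '[[0,0,0,0,60],[0,0,0,0,70],[0,0,0,0,75],[0,0,0,0,75],[0,0,0,0,75]]'
python3 -m inch '[[0,0,0.3,0,75],[0,0,0.7,0,75],[0,0,1,0,88],[0,0,1,0,88],[0,0,1,0,88]]'
python3 - <<'E'
from h import *
s=cam("wrist"); P=fcloud(s);x,y,z=[P[...,i] for i in range(3)]
for n,m in masks(s).items():
    m=m&(x>.4)&(x<.75)&(abs(y)<.3)&(z>.03)
    k,l,st,c=cv2.connectedComponentsWithStats(m.astype(np.uint8))
    for i in range(1,k):
        if st[i,4]>30:
            Q=P[l==i]; zt=np.percentile(Q[:,2],90); t=Q[abs(Q[:,2]-zt)<.005]; print(n,c[i].round(),zt.round(4),rect(t))
E
```

```text
clock: 9.3
tool_pos: [0.5589, -0.1994, 0.0513]
eef_rot: [0.997, 0.072, 0.0, 0.0]
contact_force: [-2.0, 1.3, 9.0]
opening: 0.452
clock: 9.8
tool_pos: [0.5587, -0.1993, 0.0501]
eef_rot: [0.997, 0.072, -0.0, 0.0]
contact_force: [0.3, 0.1, 0.3]
opening: 0.849
clock: 10.3
tool_pos: [0.5587, -0.1993, 0.1517]
eef_rot: [0.997, 0.072, 0.0, 0.0]
contact_force: [0.9, -0.0, -0.4]
opening: 0.999
blue [ 11. 130.] 0.0627 (array([597.7, 147. ]), 13.9, 40.3, 8.42)
blue [ 15. 156.] 0.0625 (array([568.8, 141.8]), 15.0, 39.5, 8.97)
blue [ 22. 181.] 0.0626 (array([539.4, 137.4]), 15.0, 37.6, 5.66)
blue [324. 212.] 0.0644 (array([ 559.3, -199.9]), 15.7, 38.2, 7.36)
red [324. 278.] 0.0799 (array([ 503.4, -207.8]), 10.7, 22.1, 10.15)
amber [324. 179.] 0.0526 (array([ 582. , -196.1]), 22.7, 35.9, 8.33)
```

Plate 0 is standing on the floor (top 64.4 mm) about 3 mm from the block. Now the second plate.

```bash
python3 -m inch '[[-0.05,0.9,0,-0.15,88],[-0.05,0.9,0,0,88],[-0.05,0.9,0,0,88],[-0.05,0.9,0,0,88],[-0.05,0.9,0,0,88]]'>/dev/null
python3 -m inch '[[-0.05,0.9,0,0,88],[-0.05,0.9,0,0,88],[-0.05,0.9,0,0,88],[-0.05,0.9,0,0,88],[-0.05,0.9,0,0,88]]'>/dev/null
python3 -m inch '[[-0.06,0.9,0,0,88],[-0.06,0.9,0,0,88],[-0.06,0.9,0,0,88],[-0.06,0.9,0,0,88],[-0.06,0.97,0,0,88]]'>/dev/null
python3 -m inch '[[0,0,-0.7,0,88],[0,0,0,0,88],[0,0,0,0,88]]'
python3 - <<'E'
from h import *
s=cam("wrist"); P=fcloud(s); x,y,z=[P[...,i] for i in range(3)]
m=masks(s)["blue"]&(x>.4)&(x<.75)&(abs(y)<.3)&(z>.03)
k,l,st,c=cv2.connectedComponentsWithStats(m.astype(np.uint8))
for i in range(1,k):
    if st[i,4]>30:
        Q=P[l==i]; zt=np.percentile(Q[:,2],90); t=Q[abs(Q[:,2]-zt)<.005]; print(c[i].round(),zt.round(4),rect(t))
g=r.get_state(); print(g["tool_pos"],g["eef_rot"])
E
```

```text
clock: 12.15
tool_pos: [0.5386, 0.1392, 0.1329]
eef_rot: [0.998, 0.064, -0.0, 0.0]
contact_force: [0.2, 0.2, 0.6]
opening: 0.996
[321. 134.] 0.0625 (array([598. , 148.3]), 15.5, 38.5, 8.06)
[322. 177.] 0.0624 (array([568.3, 143.8]), 16.5, 38.5, 7.81)
[323. 221.] 0.0625 (array([539.1, 139.7]), 15.8, 38.0, 8.66)
[628. 231.] 0.0642 (array([ 560.1, -198.4]), 15.1, 41.7, 9.03)
[0.53900559 0.13902955 0.13320569] [9.97966679e-01 6.37367980e-02 1.13176554e-04 3.40530575e-04]
```

```bash
python3 -m inch '[[0,0.03,-0.9,0.03,88],[0,0,-0.9,0,88],[0,0,-0.8,0,88],[0,0,-0.72,0,88],[0,0,0,0,88]]'
python3 -m inch '[[0,0,0,0,30],[0,0,0,0,30],[0,0,0,0,30],[0,0,0,0,30],[0,0,0,0,30]]' 30
python3 -m inch '[[0,0,0,0,30],[0,0,0,0,30],[0,0,0,0,30]]' 30
python3 -m inch '[[0,0,0.3,0,30],[0,0,0.7,0,30],[0,0,1,0,30],[0,0,1,0,30],[0,0,0,0,30]]'
```

```text
clock: 12.7
tool_pos: [0.5379, 0.1395, 0.0485]
eef_rot: [0.998, 0.065, -0.001, 0.001]
contact_force: [-0.3, 0.1, 0.2]
opening: 0.999
clock: 13.2
tool_pos: [0.539, 0.1408, 0.0502]
eef_rot: [0.998, 0.066, 0.0, -0.0]
contact_force: [1.1, -0.5, 0.4]
opening: 0.569
clock: 13.5
tool_pos: [0.5389, 0.1407, 0.0499]
eef_rot: [0.998, 0.066, 0.0, 0.0]
contact_force: [-0.6, -0.3, 2.8]
opening: 0.453
clock: 14.0
tool_pos: [0.5407, 0.1412, 0.1278]
eef_rot: [0.998, 0.066, 0.003, -0.001]
contact_force: [0.8, 0.6, -1.6]
opening: 0.45
```

```bash
python3 -m inch '[[0,-0.9,0.5,0.14,30],[0,-0.9,0.5,0,30],[0,-0.9,0.5,0,30],[0,-0.9,0,0,30],[0,-0.9,0,0,30]]'>/dev/null
python3 -m inch '[[0,-0.9,0,0,30],[0,-0.9,0,0,30],[0,-0.9,0,0,30],[0,-0.9,0,0,30],[0,-0.9,0,0,30]]'>/dev/null
python3 -m inch '[[0,-0.9,0,0,30],[0,-0.9,0,0,30],[0,-0.9,0,0,30],[0,-0.9,0,0,30],[0,-1,0,0,30]]'>/dev/null
python3 -m inch '[[0,-0.1,-0.7,0,30],[0,0,-0.7,0,30],[0,0,-0.7,0,30],[0,0,0,0,30],[0,0,0,0,30]]'
python3 - <<'E'
from h import *
s=cam("wrist"); np.savez("w4.npz",**{k:np.array(v) for k,v in s.items()}); P=fcloud(s);x,y,z=[P[...,i] for i in range(3)]
for n,m in masks(s).items():
    m=m&(x>.4)&(x<.75)&(y<0)&(z>.03)
    k,l,st,c=cv2.connectedComponentsWithStats(m.astype(np.uint8))
    for i in range(1,k):
        if st[i,4]>30:
            Q=P[l==i]; zt=np.percentile(Q[:,2],90); t=Q[abs(Q[:,2]-zt)<.005]; print(n,c[i].round(),zt.round(4),rect(t))
import ch
ch.walls("w4.npz"); print(r.get_state()["tool_pos"],r.get_state()["eef_rot"])
E
```

```text
clock: 16.0
tool_pos: [0.5384, -0.2016, 0.1093]
eef_rot: [0.997, 0.073, -0.001, -0.0]
contact_force: [-0.0, -0.7, -1.4]
opening: 0.449
blue [325. 201.] 0.0643 (array([ 559.3, -199.7]), 16.0, 39.1, 8.3)
blue [324. 270.] 0.1214 (array([ 538.7, -201.9]), 16.4, 39.7, 8.96)
amber [325. 164.] 0.0525 (array([ 582.2, -196.1]), 23.0, 36.1, 8.48)
wall -1 582 off mm -25.34 slope deg -0.04 -0.085 0.086
wall 1 557 off mm 24.52 slope deg 0.19 -0.085 0.084
w1.npz yaw 8.472482507559407 offset -0.40750182818671477
wall -1 757 off mm -25.16 slope deg -0.03 -0.051 0.085
wall 1 750 off mm 24.62 slope deg -0.09 -0.047 0.085
w2.npz yaw 8.337890704961548 offset -0.27295996854872706
wall -1 1002 off mm -25.67 slope deg 0.47 -0.045 0.085
wall 1 1007 off mm 24.87 slope deg -0.39 -0.039 0.085
w4.npz yaw 8.44216329718452 offset -0.4008129581260164
[ 0.53893739 -0.20175282  0.1099794 ] [9.97311571e-01 7.32776991e-02 9.52546119e-05 3.07957269e-05]
```

```bash
python3 -m inch '[[0.02,-0.03,-0.7,0,30],[0,0,-0.6,0,30],[0,0,0,0,30],[0,0,-0.4,0,30],[0,0,-0.3,0,30]]'
python3 -m inch '[[0,0,-0.2,0,30],[0,0,-0.1,0,30],[0,0,0,0,30]]'
python3 -m inch '[[0,0,-0.04,0,30],[0,0,0,0,30],[0,0,0,0,30]]'
```

```text
clock: 16.55
tool_pos: [0.5396, -0.2026, 0.0595]
eef_rot: [0.997, 0.073, 0.0, 0.0]
contact_force: [0.6, -0.8, -1.8]
opening: 0.449
clock: 16.85
tool_pos: [0.5393, -0.2025, 0.0522]
eef_rot: [0.997, 0.073, 0.0, 0.0]
contact_force: [0.2, 0.2, -1.1]
opening: 0.451
clock: 17.15
tool_pos: [0.5395, -0.2026, 0.0519]
eef_rot: [0.997, 0.073, 0.0, 0.0]
contact_force: [-0.1, 1.1, 5.0]
opening: 0.45
```

```bash
python3 -m inch '[[0,0,0,0,60],[0,0,0,0,70],[0,0,0,0,75],[0,0,0,0,75],[0,0,0,0,75]]'
python3 -m inch '[[0,0,0.3,0,75],[0,0,0.7,0,75],[0,0,1,0,75],[0,0,1,0,75],[0,0,0,0,75]]'
python3 -m inch '[[-0.7,-0.1,0,0,60],[-0.7,-0.1,0,0,60],[0,0,0,0,60],[0,0,0,0,60],[0,0,0,0,60]]'
python3 - <<'E'
from h import *
s=cam("wrist"); P=fcloud(s);x,y,z=[P[...,i] for i in range(3)]
for n,m in masks(s).items():
    m=m&(x>.4)&(x<.75)&(y<0)&(z>.03)
    k,l,st,c=cv2.connectedComponentsWithStats(m.astype(np.uint8))
    for i in range(1,k):
        if st[i,4]>30:
            Q=P[l==i]; zt=np.percentile(Q[:,2],90); t=Q[abs(Q[:,2]-zt)<.005]; print(n,c[i].round(),zt.round(4),rect(t))
g=r.get_state(); print(g["tool_pos"],g["eef_rot"])
E
```

```text
clock: 17.65
tool_pos: [0.5393, -0.2026, 0.0511]
eef_rot: [0.997, 0.073, -0.0, 0.0]
contact_force: [-0.4, -0.3, 0.3]
opening: 0.846
clock: 18.15
tool_pos: [0.5414, -0.2033, 0.1297]
eef_rot: [0.997, 0.073, 0.003, 0.001]
contact_force: [0.7, 1.1, 0.5]
opening: 0.847
clock: 18.65
tool_pos: [0.5056, -0.2072, 0.1262]
eef_rot: [0.997, 0.074, 0.001, -0.0]
contact_force: [-0.5, -1.2, 0.4]
opening: 0.679
blue [324. 160.] 0.0645 (array([ 549.4, -201.3]), 36.2, 39.2, 8.4)
red [324. 233.] 0.0801 (array([ 503.2, -207.7]), 11.2, 23.2, 8.47)
amber [324. 108.] 0.0526 (array([ 582.7, -196.1]), 23.8, 36.2, 8.48)
[ 0.50557228 -0.20722568  0.12617053] [ 9.97286532e-01  7.36141637e-02  7.26263924e-04 -3.15829604e-06]
```

Both plates are standing (combined top 36×39 mm, yaw 8.4°). I'll pinch the handle.

```bash
python3 -m inch '[[-0.09,-0.03,0,0,60],[0,0,-0.6,0,60],[0,0,-0.6,0,60],[0,0,-0.6,0,60],[0,0,-0.45,0,60]]'
python3 -m inch '[[0,0,0,0,60],[0,0,0,0,60]]'
python3 -m inch '[[0,0,0,0,5],[0,0,0,0,5],[0,0,0,0,5],[0,0,0,0,5],[0,0,0,0,5]]' 50
python3 -m inch '[[0,0,0,0,5],[0,0,0,0,5],[0,0,0,0,5]]' 50
```

```text
clock: 19.2
tool_pos: [0.5021, -0.2082, 0.0691]
eef_rot: [0.997, 0.073, -0.0, -0.0]
contact_force: [-0.3, 0.4, 0.7]
opening: 0.683
clock: 19.4
tool_pos: [0.5022, -0.2083, 0.07]
eef_rot: [0.997, 0.073, -0.0, 0.0]
contact_force: [0.1, -0.8, -0.7]
opening: 0.684
clock: 19.9
tool_pos: [0.502, -0.2076, 0.0702]
eef_rot: [0.997, 0.073, -0.0, -0.0]
contact_force: [-0.7, -1.5, 3.8]
opening: 0.265
clock: 20.2
tool_pos: [0.502, -0.2077, 0.0702]
eef_rot: [0.997, 0.074, -0.0, -0.0]
contact_force: [0.1, 4.5, 5.7]
opening: 0.268
```

```bash
python3 -m inch '[[0.12,0.018,0,0,5],[0.12,0.018,0,0,5],[0.12,0.018,0,0,5],[0.12,0.018,0,0,5],[0,0,0,0,5]]'
python3 -m inch '[[0.08,0.012,0,0,5],[0.08,0.012,0,0,5],[0.08,0.012,0,0,5],[0,0,0,0,5],[0,0,0,0,5]]'
```

```text
clock: 20.7
tool_pos: [0.513, -0.2061, 0.0702]
eef_rot: [0.997, 0.073, -0.001, -0.0]
contact_force: [-2.9, 3.4, 8.1]
opening: 0.262
clock: 21.2
tool_pos: [0.5183, -0.2053, 0.0702]
eef_rot: [0.997, 0.073, -0.002, -0.0]
contact_force: [-3.6, 2.6, 7.9]
opening: 0.264
```

```bash
python3 -m inch '[[0.08,0.012,0,0,5],[0.04,0.006,0,0,5],[0,0,0,0,5],[0,0,0,0,5]]'
python3 -m inch '[[0.04,0.006,0,0,5],[0.04,0.006,0,0,5],[0,0,0,0,5],[0,0,0,0,5]]'
python3 -m inch '[[0.04,0.006,0,0,5],[0,0,0,0,5],[0,0,0,0,5]]'
```

```text
clock: 21.6
tool_pos: [0.521, -0.2049, 0.0702]
eef_rot: [0.997, 0.073, -0.002, -0.0]
contact_force: [-4.8, 4.0, 9.2]
opening: 0.264
clock: 22.0
tool_pos: [0.5224, -0.2047, 0.0702]
eef_rot: [0.997, 0.073, -0.003, -0.0]
contact_force: [-5.6, 3.0, 9.7]
opening: 0.266
clock: 22.3
tool_pos: [0.5233, -0.2046, 0.0701]
eef_rot: [0.997, 0.073, -0.003, -0.0]
contact_force: [-5.5, 2.4, 9.4]
opening: 0.264
```

```bash
python3 -m inch '[[0.04,0.006,0,0,5],[0,0,0,0,5],[0,0,0,0,5]]'
python3 -m inch '[[0.04,0.006,0,0,5],[0,0,0,0,5],[0,0,0,0,5]]'
python3 -m inch '[[0.04,0.006,0,0,5],[0,0,0,0,5],[0,0,0,0,5]]'
```

```text
clock: 22.6
tool_pos: [0.5243, -0.2044, 0.0702]
eef_rot: [0.997, 0.073, -0.003, -0.0]
contact_force: [-5.8, 3.7, 9.8]
opening: 0.265
clock: 22.9
tool_pos: [0.5251, -0.2043, 0.0702]
eef_rot: [0.997, 0.073, -0.003, -0.0]
contact_force: [-6.0, 2.3, 10.2]
opening: 0.267
clock: 23.2
tool_pos: [0.5251, -0.2043, 0.0702]
eef_rot: [0.997, 0.073, -0.004, -0.0]
contact_force: [-7.7, 2.6, 12.5]
opening: 0.266
```

The jaw stops at about 23.4 mm of travel, as predicted for two plates and short of 26. I'll raise the push and check that the stack has no gaps.

```bash
python3 -m inch '[[0.06,0.009,0,0,5],[0.06,0.009,0,0,5],[0,0,0,0,5],[0,0,0,0,5]]'
python3 -m inch '[[0.06,0.009,0,0,5],[0.06,0.009,0,0,5],[0,0,0,0,5],[0,0,0,0,5]]'
python3 - <<'E'
from h import *
s=cam("wrist"); cv2.imwrite("pics/w5.png",cv2.resize(s["pixels"][40:320,180:460,::-1],None,fx=2,fy=2)); P=fcloud(s);x,y,z=[P[...,i] for i in range(3)]
for n,m in masks(s).items():
    m=m&(x>.4)&(x<.75)&(y<0)&(z>.03)
    k,l,st,c=cv2.connectedComponentsWithStats(m.astype(np.uint8))
    for i in range(1,k):
        if st[i,4]>30:
            Q=P[l==i]; zt=np.percentile(Q[:,2],90); t=Q[abs(Q[:,2]-zt)<.005]; print(n,c[i].round(),zt.round(4),rect(t))
E
```

```text
clock: 23.6
tool_pos: [0.5252, -0.2043, 0.0701]
eef_rot: [0.997, 0.072, -0.007, -0.0]
contact_force: [-12.2, 2.9, 16.5]
opening: 0.263
clock: 24.0
tool_pos: [0.5253, -0.2043, 0.0701]
eef_rot: [0.997, 0.072, -0.01, -0.001]
contact_force: [-17.6, 2.3, 21.1]
opening: 0.265
blue [324. 213.] 0.0644 (array([ 554.5, -200.5]), 33.6, 40.1, 7.89)
red [324. 275.] 0.0799 (array([ 526.1, -204. ]), 12.0, 24.6, 7.79)
amber [324. 153.] 0.0526 (array([ 582.6, -196. ]), 23.8, 35.8, 8.41)
```

View pics/w5.png

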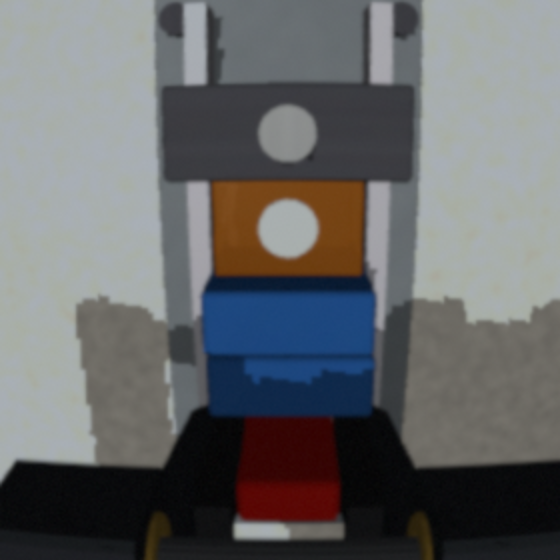

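The stack is closed with no gaps: stop, block (288,228), two plates (288,325/385), jaw. I'll push slightly harder, ease the vertical load, and check that it holds steady.

```bash
python3 -m inch '[[0.06,0.009,0.03,0,5],[0.06,0.009,0.03,0,5],[0,0,0,0,5],[0,0,0,0,5],[0,0,0,0,5]]'
python3 -m inch '[[0,0,0,0,5],[0,0,0,0,5],[0,0,0,0,5],[0,0,0,0,5],[0,0,0,0,5]]'
```

```text
clock: 24.55
tool_pos: [0.5254, -0.2043, 0.0701]
eef_rot: [0.997, 0.072, -0.013, -0.001]
contact_force: [-19.7, 0.6, 14.4]
opening: 0.265
clock: 25.05
tool_pos: [0.5254, -0.2043, 0.0701]
eef_rot: [0.997, 0.072, -0.013, -0.001]
contact_force: [-19.5, 1.4, 13.0]
opening: 0.268
```

```bash
python3 - <<'E'
from h import *
s=cam("wrist"); P=fcloud(s);x,y,z=[P[...,i] for i in range(3)]
m=masks(s)["blue"]&(x>.4)&(x<.75)&(y<0)&(z>.03); Q=P[m]; t=Q[abs(Q[:,2]-.064)<.004]; print(rect(t),t[:,2].std())
print(r.get_state()["contact_force"]); r.finish_job()
E
```

```text
(array([ 555.4, -200.3]), 32.1, 39.7, 8.86) 0.0006896253137449206
[-19.47184562   1.39476159  14.00974234]
the job is handed in; nothing more can be done
```

I stood two blue plates upright in the channel, pinched the red handle, pushed the jaw closed on the stack, and handed the job in at about 25 s with the fingers still holding. No verdict was reported.

**What my last checks showed:**
- **Closure:** the jaw stopped at about 23.4 mm of its 26 mm travel. That fits the measured gap of about 55 mm less two 16 mm plates. The close-up showed stop, block, plates and jaw touching with no gaps.
- **Plates:** together they measure 32.1 × 39.7 mm and are square to the vise to within about 0.5°. Their tops are level at 64 mm, so they stand on the floor.
- **Push:** a steady 19.5 N, of which about 4.5 N works against the spring. That leaves roughly 15 N on the stack before any friction, far below the 80 N limit on the specimen.

**What I could not fully confirm:**
- **Contact forces:** I inferred the forces between the jaw, plates, block and stop from the wrist force, because I could not measure them directly.
- **Vertical load:** pinching and pushing also put about 14 N on the tool. I eased it from 21 N but did not remove it.
- **Spare plates and other items:** I saw the two spare plates standing in the rack before the last pick, but did not re-photograph them at the end. I took no final picture of the other bench items; no unexpected contact showed in the force readings printed during the moves.

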